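# Set up the light path on the optical rail

## Robot

A 6-joint arm with a two-finger parallel gripper is mounted at the origin on the work surface. World frame = base frame: x ahead of the robot, y to its left, z up, the work surface at z = 0. Lengths are in m, angles in rad, forces in N, time in s.
With the tool pointing down it reaches from about 0.25 to 0.725 m from the base axis. Payload 4 kg.
Tool frame: the origin (TCP) lies between the finger pads; the fingertips stand 8 mm ahead of it and the grasp point (between the pads) lies 11 mm behind it; z points along the fingers, y is the line along which they close (so a half turn about z gives the same grasp; the last joint's range is limited). The gripper opens to 85 mm and grips with 20 to 120 N. Pads are 22 mm wide; open, the fingers measure 114 mm over their backs; the gripper's body (76 mm by 85 mm) begins 54 mm behind the grasp point. The pads swing forward as they close: fully open they stand 13 mm farther back than shut.
Start: joints at [1.168, 0.241, 0.005, 1.335, 0, 1.571], TCP at [0.196, 0.46, 0.239] pointing down, gripper open.
Joint ranges: [-2.72, 2.72], [-1.05, 1.87], [-1.09, 1.28], [-1.99, 2.15], [-1.42, 1.44], [-3.14, 3.14]. Speed limits (rad/s): [2.79, 2.79, 3.14, 3.14, 3.14, 3.14].

## Interface

Orientations are given as a unit quaternion [x, y, z, w].
In Python, from workcell import status, viewer, bot gives the robot as it stands.
- The arm moves only by the tool servo_tool, never from a script. Its argument "commands" is a list of rows, each a list of 5 numbers: the finger opening in mm, from 0 to 85.4, then the shift along the tool's x, y, z in mm, then the turn about the tool's z in rad. A call has 1 to 20 rows; each row shifts and turns the commanded pose from where the row before left it, along the tool's axes as they then stand; what a row does not reach is not made up. A row lasts 1/8 s, in which the tool goes at most 62.5 mm and 10.7 degrees, less where a joint would pass 70% of its speed; a pose out of reach is approached as far as the arm can. A call is refused whole if a number of a shift passes 62.5 or a number of a turn 0.188, either way. A call with a gripper value outside its range is refused whole. The fingers move at their own pace and stop on an object; the grip force is fixed at half the most. Time passes only in rows, so rows that do not move let the fingers close. It gives the time, the measured TCP pose, the force, the opening and the grip force at its end, in the units of the state.
- status.get_obs(): the state, without advancing time (a new reading comes with each control period).
- viewer.camera(name): name is "side" or "top" or "wrist"; returns (picture, depth): 400x640x3 uint8, red, green, blue; 400x640 float32, m along the optical axis (not along the pixel's ray), 0 where there is no reading.
- viewer.get_calibration(name): a dict with "camera_matrix" (3x3 intrinsics, pixels), "R" (3x3) and "t" (3): a world point X has camera coordinates R X + t; the wrist camera has in their place "T_tool_cam" (4x4, takes a point from camera to tool coordinates, whose origin is the TCP and whose axes are the flange's). Camera axes: x right, y down, z forward; pixel columns grow to the right and rows downward; lengths in m; the calibration is good to about 2 mm. A picture is of the moment at which its call begins: read the wrist's pose just before it. get_calibration takes no time and is no camera call.
- bot.job_done(): hands the job in; it is judged then, once.
Trained networks look in the newest picture that a camera, given by its name, has taken for a name from the list of things; names that differ only in an ending like _2 or _b are one class to them, and where a whole thing is asked for, a point or a joint stands for the part that bears it (a point fixed in the world has none). Each returns a list of dicts, best first, with "p" (0 to 1); they miss things now and then, are a little off and sometimes report something else, mostly with a low value. They report only what shows in the picture. A call takes as long as a camera call. They do not tell look-alikes from the thing itself.
- viewer.masks_of(camera, label): "mask" (400x640 bool, what is visible of it) and "pixel" ([row, column] in pixels, amid what is visible of it).
- viewer.spot_point(camera, label): "pixel" ([row, column] in pixels: a listed point, or the origin of a listed thing).
The state is a dict: "clock": time; "joint_pos": joint angles; "joint_vel": joint speeds; "tau": joint torques, N m; "eef_pos": TCP position; "tool_rot": TCP orientation; "ft_force": force on the tool from outside, world axes, zero at the start; "ft_torque": the same for the moment, N m; "grip_width": finger opening in m; "grasp_force": force on a finger pad.
Only numpy, scipy, OpenCV 4.12 (cv2) and the standard library are available. Lean on these libraries where they do the work, as an engineer would, in place of code of your own. Each camera call takes 0.05 s, during which the arm holds its last target. There are 200 camera calls.

## Task

Set up the light path on the rail between the lamp and the detector: stand the riser block on the middle carrier with the short lens holder on top of it, the iris on the carrier between the riser and the lamp, and the filter on the carrier between the riser and the detector. Centre each part on what it stands on, upright, with lens, iris and filter facing squarely along the rail. Do not tip any part over on the way, and leave the microscope objective standing where it is.

Things in the scene. Friction and masses are not known exactly. Their poses are not given: they have to be found in the camera images.
- carrier_left: The robot's leftmost (largest y) of three like aluminium carrier plates fixed about 105 mm apart in a row on a low dark rail (fixed, 50 mm wide, 12 mm high) that lies across in front of the robot, turned up to 12 degrees. 66 mm across the rail (x), 60 mm along it (y), 8 mm thick; small black clamp knob on its far edge, not above the top. Origin: centre of its flat top, 20 mm above the bench
- carrier_mid: The middle one of three like aluminium carrier plates fixed about 105 mm apart in a row on a low dark rail (fixed, 50 mm wide, 12 mm high) that lies across in front of the robot, turned up to 12 degrees. 66 mm across the rail (x), 60 mm along it (y), 8 mm thick; small black clamp knob on its far edge, not above the top. Origin: centre of its flat top, 20 mm above the bench
- carrier_right: The robot's rightmost (smallest y) of three like aluminium carrier plates fixed about 105 mm apart in a row on a low dark rail (fixed, 50 mm wide, 12 mm high) that lies across in front of the robot, turned up to 12 degrees. 66 mm across the rail (x), 60 mm along it (y), 8 mm thick; small black clamp knob on its far edge, not above the top. Origin: centre of its flat top, 20 mm above the bench
- lamp: Lamp: upright round dark finned metal housing, 60 mm across, 105 mm high, fixed on one end of the rail, about 210 mm from the middle carrier; it may be the left or the right end. Origin: centre of its underside, 12 mm above the bench. z up, y along the rail
- detector: Detector: upright white box 58 mm (x) by 44 mm (y, along the rail), 105 mm high, fixed on the other end of the rail from the lamp. Origin: centre of its underside, 12 mm above the bench. z up
- riser: Riser block: dark metal block 50 by 50 mm and 45 mm high, about 0.25 kg, flat top with four small bolt-hole marks, loose. Origin: centre of its underside; z up, x and y square to its sides
- lens: Short lens holder, loose, about 0.1 kg: foot plate 44 mm (x) by 32 mm (y), 8 mm thick, carrying a lying aluminium barrel 40 mm in diameter and 24 mm long whose axis is y, at 26 mm above the underside; glass lens in the barrel; 46 mm high in all. Light passes along its y, either way round. Origin: centre of the foot's underside. Grip it across the barrel along x (40 mm)
- iris: Iris, loose, 0.16 kg: round steel foot 50 mm across, 10 mm thick, a 14 mm stem, and on it an upright dark disc 44 mm in diameter, 14 mm thick, with a pinhole, its axis along y, 69 mm above the underside; a 5 mm pin on top ends 99 mm up. Light passes along its y, either way round. Origin: centre of the foot's underside. Grip the disc across its width along x (44 mm)
- filter: Filter, loose, about 0.15 kg: rectangular aluminium foot 50 mm (x) by 32 mm (y), 10 mm thick, a stem, and on it an upright square aluminium frame with a glass pane, 46 mm wide (x), 12 mm thick (y), from 44 to 94 mm above the underside. Light passes along its y, either way round. Origin: centre of the foot's underside. Grip the frame across its width along x (46 mm)
- objective: Microscope objective: brass barrel 34 mm across and 52 mm high, narrowing towards the top, standing loose among the parts in the front row. Not needed: leave it. Origin: centre of its underside
There are look-alikes about, which are no part of the job. What is shaped like the lens but green or turquoise is not meant. Leave any blue look-alike of the iris alone.

How it is judged:
By the outcome, as a careful person would: the job done as asked, in the order asked, and still so for the second after the job is handed in, with the robot touching nothing.
It also fails if it takes over 120 s, if anything falls off the work surface, if the arm or the gripper's body presses on something with over 40 N, if the wrist force passes 120 N, or if a joint passes its speed limit or range.

## Working session

There is one attempt and no reset: what is moved stays moved. The work goes in short steps, Python scripts to look and compute and a tool call to move; the robot and the scene stay as the last step left them, time stands still between calls to the robot, and variables do not carry over. Pictures are saved under pics/ and viewed, at most 14 in all, crops included, and the job is handed in when it is done.

Besides the shell and the picture viewer there is one more tool, called as name(argument=value, ...) on one line, values as JSON. servo_tool: Moves the arm, as the interface text tells. Its arguments: {"type":"object","properties":{"commands":{"type":"array"}},"required":["commands"]}

```bash
mkdir -p pics; ls; python3 - <<'E'
from workcell import status, viewer, bot
import cv2,numpy as np
for n in("top","side"):
    p,d=viewer.camera(n); cv2.imwrite(f"pics/{n}0.png",p[:,:,::-1]); np.save(f"{n}0.npy",d)
    c=viewer.get_calibration(n); print(n,c)
    if n=="top" or 1:
        for l in["carrier_left","carrier_mid","carrier_right","lamp","detector","riser","lens","iris","filter","objective"]:
            try: print(l,[(np.round(o["pixel"]).tolist(),round(o["p"],2)) for o in viewer.spot_point(n,l)])
            except Exception as e: print(l,e)
print(status.get_obs())
E
```

```text
pics
top {'camera_matrix': array([[438.89823781,   0.        , 326.44376494],
       [  0.        , 438.89823781, 199.81423804],
       [  0.        ,   0.        ,   1.        ]]), 'R': array([[-0.01157862, -0.99992453, -0.00410808],
       [-0.99969502,  0.01166538, -0.02176648],
       [ 0.02181276,  0.0038548 , -0.99975464]]), 't': array([0.0063092 , 0.51753438, 0.93231488])}
carrier_left [([149.0, 275.0], 0.82)]
carrier_mid [([141.0, 329.0], 0.7), ([234.0, 192.0], 0.25)]
carrier_right [([133.0, 370.0], 0.86), ([124.0, 422.0], 0.56)]
lamp [([154.0, 228.0], 0.55)]
detector []
riser [([237.0, 478.0], 0.78)]
lens [([226.0, 430.0], 0.77), ([265.0, 419.0], 0.72)]
iris [([237.0, 189.0], 0.78), ([282.0, 200.0], 0.77)]
filter [([221.0, 256.0], 0.76)]
objective [([226.0, 320.0], 0.46)]
side {'camera_matrix': array([[498.99359743,   0.        , 319.7890102 ],
       [  0.        , 498.99359743, 202.27398473],
       [  0.        ,   0.        ,   1.        ]]), 'R': array([[ 0.95448598, -0.29805321, -0.01099121],
       [-0.19165378, -0.58468249, -0.78829894],
       [ 0.22852866,  0.75452
[... 553 characters left out ...]
pos': array([ 1.16801211e+00,  2.40597644e-01,  4.98272378e-03,  1.33522272e+00,
       -2.01066696e-05,  1.57079633e+00]), 'joint_vel': array([-1.11037179e-03,  6.81027774e-04, -2.98743216e-04, -9.73440202e-04,
       -8.82485080e-04,  2.61716930e-05]), 'tau': array([ 1.47220315e-03, -3.72225380e+01,  2.52691501e+01,  1.37869418e-03,
        1.08990955e-04, -2.95062556e-06]), 'eef_pos': array([0.19598911, 0.45996788, 0.23930104]), 'tool_rot': array([ 2.00033498e-01,  9.79789058e-01, -2.22505049e-05,  5.71805583e-06]), 'ft_force': array([-0.0512159 , -0.57942113, -0.43094626]), 'ft_torque': array([ 0.00904446, -0.02823484,  0.0297272 ]), 'grasp_force': 0.0, 'grip_width': 0.08533521197865127}
```

View pics/top0.png

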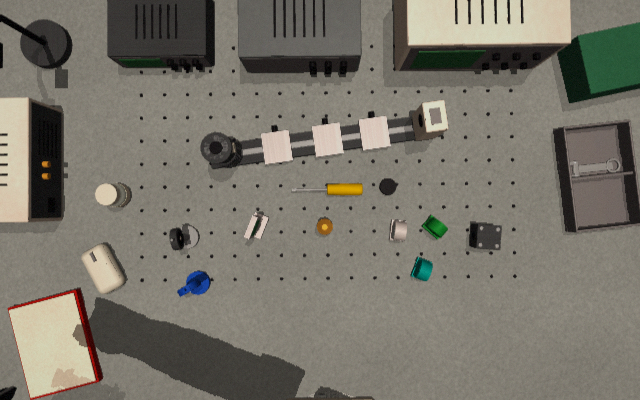

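View pics/side0.png

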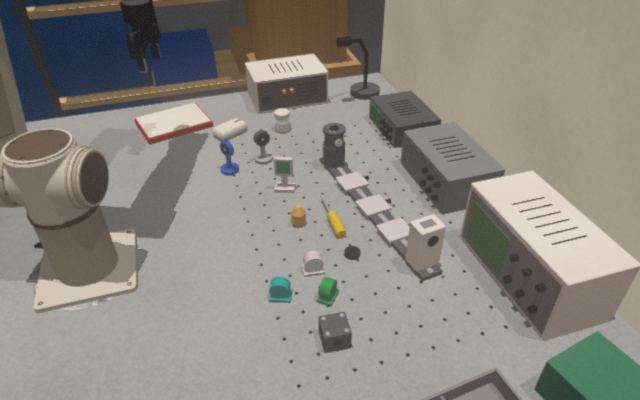

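Top view: lamp at left (218,150), detector at right (431,115), carriers at (277,147), (328,139), (374,132). So the iris goes on carrier_left and the filter on carrier_right.
Candidates: the lens is the aluminium one at (398,230), since (435,226) is green and (422,269) turquoise. The iris is the dark one at (185,237), since (198,283) is blue. Filter (256,226), riser (486,236), objective (325,227).

```bash
cat > h.py <<'E'
import numpy as np,cv2
from scipy.spatial.transform import Rotation as Ro
from workcell import status, viewer, bot
def cloud(name,d,o=None):
    c=viewer.get_calibration(name);K=c["camera_matrix"]
    v,u=np.mgrid[:400,:640];P=np.stack([(u-K[0,2])/K[0,0]*d,(v-K[1,2])/K[1,1]*d,d],-1)
    if "R" in c: W=(P-c["t"])@c["R"]
    else:
        T=c["T_tool_cam"];R=Ro.from_quat(o["tool_rot"]).as_matrix()
        W=(P@T[:3,:3].T+T[:3,3])@R.T+o["eef_pos"]
    W[d==0]=np.nan
    return W
def rect(W,zlo,zhi,box=None,c=None,r=None,pr=""):
    m=(W[...,2]>zlo)&(W[...,2]<zhi)
    if box: m&=(W[...,0]>box[0])&(W[...,0]<box[1])&(W[...,1]>box[2])&(W[...,1]<box[3])
    if c is not None: m&=np.hypot(W[...,0]-c[0],W[...,1]-c[1])<r
    n,L,st,_=cv2.connectedComponentsWithStats(m.astype(np.uint8),connectivity=8)
    if n<2: print(pr,"none");return
    P=W[L==1+st[1:,4].argmax()]
    (cx,cy),(w,h),a=cv2.minAreaRect((P[:,:2]*1000).astype(np.float32))
    print(pr,"c",round(cx,1),round(cy,1),"size",round(w,1),round(h,1),"ang(w side)",round(a,1),"z",np.round(np.percentile(P[:,2],[5,50,95])*1000,1),"n",len(P))
    return cx,cy,w,h,a
E
python3 - <<'E'
from h import *
d=np.load("top0.npy");W=cloud("top",d)
px=dict(cl=(147,277),cm=(139,328),cr=(132,374),lamp=(150,218),det=(115,431),iris=(237,178),irisfoot=(237,192),filt=(226,256),obj=(227,325),lens=(230,398),riser=(236,486),bench=(300,400))
for k,(v,u) in px.items(): print(k,np.round(W[v,u]*1000,1))
for k in("cl","cm","cr"): rect(W,.013,.03,c=W[px[k]][:2],r=.045,pr=k)
rect(W,.035,.06,c=W[px["riser"]][:2],r=.05,pr="riser")
rect(W,.003,.06,c=W[px["lens"]][:2],r=.04,pr="lens all")
rect(W,.03,.06,c=W[px["lens"]][:2],r=.04,pr="lens top")
rect(W,.004,.02,c=W[px["filt"]][:2],r=.06,pr="filt foot")
rect(W,.06,.12,c=W[px["filt"]][:2],r=.06,pr="filt top")
rect(W,.04,.12,c=W[px["iris"]][:2],r=.06,pr="iris top")
rect(W,.004,.02,c=W[px["irisfoot"]][:2],r=.04,pr="iris foot")
rect(W,.004,.1,c=W[px["obj"]][:2],r=.04,pr="obj")
rect(W,.09,.13,c=W[px["lamp"]][:2],r=.05,pr="lamp")
rect(W,.09,.13,c=W[px["det"]][:2],r=.05,pr="det")
import cv2
p=cv2.imread("pics/top0.png")
cv2.imwrite("pics/c0.png",cv2.resize(p[100:300,150:520],(800,432),interpolation=cv2.INTER_CUBIC))
print(viewer.get_calibration("wrist"))
E
```

```text
cl [630.6 103.8  15.4]
cm [646.1  -4.5  17. ]
cr [ 660.  -102.3   15.6]
lamp [611.6 203.5 117.9]
det [ 673.7 -200.2  114.2]
iris [446.1 293.6  77.6]
irisfoot [441.6 287.8   7.3]
filt [465.5 141.8  63.9]
obj [461.4   3.7  51.9]
lens [ 453.3 -145.4   44.4]
riser [ 439.  -325.2   43.4]
bench [ 301.2 -154.8   -1.9]
cl c 636.6 104.5 size 77.6 62.4 ang(w side) 4.4 z [15.7 18.7 21.4] n 918
cm c 651.5 -2.7 size 78.3 62.9 ang(w side) 8.8 z [15.6 18.6 21.2] n 922
cr c 664.9 -101.8 size 79.1 62.4 ang(w side) 5.4 z [15.6 18.4 21. ] n 928
riser c 438.2 -330.1 size 51.5 49.9 ang(w side) 84.9 z [39.9 43.2 45.9] n 622
lens all c 451.1 -152.6 size 36.8 45.1 ang(w side) 82.8 z [ 5.1 38.3 45.2] n 329
lens top c 452.4 -150.0 size 24.3 37.0 ang(w side) 82.6 z [32.2 41.2 45.4] n 222
filt foot c 465.9 147.9 size 31.7 49.7 ang(w side) 68.6 z [ 5.9  8.8 11.9] n 178
filt top c 465.6 148.0 size 12.8 46.3 ang(w side) 66.8 z [64.4 92.1 95.1] n 210
iris top c 443.0 299.2 size 43.6 15.5 ang(w side) 9.4 z [54.2 81.6 90.5] n 279
iris foot c 444.7 291.7 size 49.7 34.5 ang(w side) 12.3 z [ 6.4  8.7 11.9] n 287
obj c 462.7 4.8 size 31.1 33.2 ang(w side) 89.1 z [31.9 41.6 51.6] n 208
lamp c 617.7 208.1 size 58.4 59.2 ang(w side) 18.4 z [112.1 116.  119. ] n 810
det c 672.7 -206.8 size 58.5 46.5 ang(w side) 7.5 z [ 97.8 115.  117.6] n 824
{'camera_matrix': array([[282.62749474,   0.        , 324.66909626],
       [  0.        , 282.62749474, 200.85296065],
       [  0.        ,   0.        ,   1.        ]]), 'T_tool_cam': array([[-5.55094414e-04, -9.60258506e-01, -2.79111614e-01,
         7.17566666e-02],
       [ 9.99999820e-01, -5.97004996e-04,  6.51524725e-05,
        -3.98528049e-04],
       [-2.29194244e-04, -2.79111527e-01,  9.60258665e-01,
        -1.34064949e-01],
       [ 0.00000000e+00,  0.00000000e+00,  0.00000000e+00,
         1.00000000e+00]])}
```

View pics/c0.png

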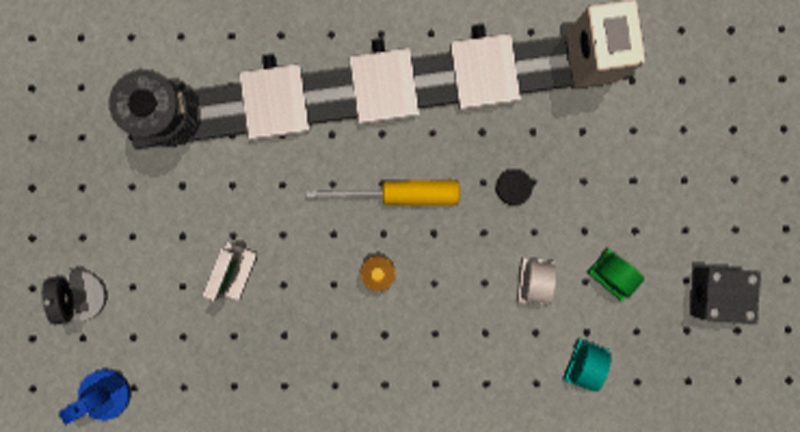

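Confirmed in the crop: iris dark (65,298), filter (232,275), lens aluminium (537,280), riser (725,293). Decoys are clearly coloured. Moving over the riser.

servo_tool(commands=[[85,-38,-45,5,0],[85,-38,-45,5,0],[85,-38,-45,5,0],[85,-38,-45,5,0],[85,-38,-45,5,0],[85,-38,-45,5,0],[85,-38,-45,5,0],[85,-38,-45,5,0],[85,-38,-45,5,0],[85,-38,-45,5,0],[85,-38,-45,5,0],[85,-38,-45,5,0],[85,-38,-45,5,0],[85,-38,-45,5,0],[85,0,0,0,0.18],[85,0,0,0,0.18],[85,0,0,0,0.18],[85,0,0,0,0.18],[85,0,0,0,0.18],[85,0,0,0,0.18]])

```text
clock: 3.6
eef_pos: [0.4385, -0.3282, 0.1693]
tool_rot: [0.678, 0.736, -0.0, -0.0]
ft_force: [-1.0, 0.4, 0.2]
grip_width: 0.0851
grasp_force: 0.0
```

```bash
cat >> h.py <<'E'
def pose():
    o=status.get_obs();R=Ro.from_quat(o["tool_rot"]).as_matrix()
    print("clock",round(o["clock"],2),"pos",np.round(o["eef_pos"]*1000,1),"psi",round(np.degrees(np.arctan2(R[1,1],R[0,1])),2),"zax",np.round(R[:,2],3),"w",round(o["grip_width"]*1000,1),"gf",round(o["grasp_force"],1),"ft",np.round(o["ft_force"],1),"j",np.round(o["joint_pos"],2))
    return o
def plan(x,y,z,psi):
    """translation in present tool axes (mm) first, then turn (rad)"""
    o=pose();R=Ro.from_quat(o["tool_rot"]).as_matrix()
    d=R.T@(np.array([x,y,z])/1-o["eef_pos"]*1000)
    p=np.degrees(np.arctan2(R[1,1],R[0,1]));t=(p-psi+90)%180-90
    print("shift",np.round(d,1),"turn",round(np.radians(t),3))
def look(f=None):
    o=status.get_obs();p,d=viewer.camera("wrist")
    if f: cv2.imwrite("pics/"+f,p[:,:,::-1])
    return cloud("wrist",d,o),p
E
python3 - <<'E'
from h import *
o=pose();W,p=look("w1.png")
rect(W,.035,.06,c=(.438,-.33),r=.05,pr="riser")
rect(W,.003,.06,c=(.438,-.33),r=.05,pr="riser all")
plan(438,-330,170,-5)
E
```

```text
clock 3.6 pos [ 438.5 -328.2  169.3] psi 4.7 zax [-0.  0. -1.] w 85.1 gf 0.0 ft [-1.   0.4  0.2] j [-0.64  0.37  0.    1.2  -0.    0.85]
riser c 435.9 -329.7 size 50.2 50.0 ang(w side) 84.8 z [42.8 44.3 45.5] n 2683
riser all c 435.9 -329.5 size 50.6 50.0 ang(w side) 84.6 z [24.1 44.2 45.4] n 2934
clock 3.65 pos [ 438.5 -328.1  169.2] psi 4.49 zax [-0.  0. -1.] w 85.4 gf 0.0 ft [-0.2  0.8  0.7] j [-0.64  0.37  0.    1.2   0.    0.85]
shift [-1.8 -0.6 -0.8] turn 0.166
```

View pics/w1.png

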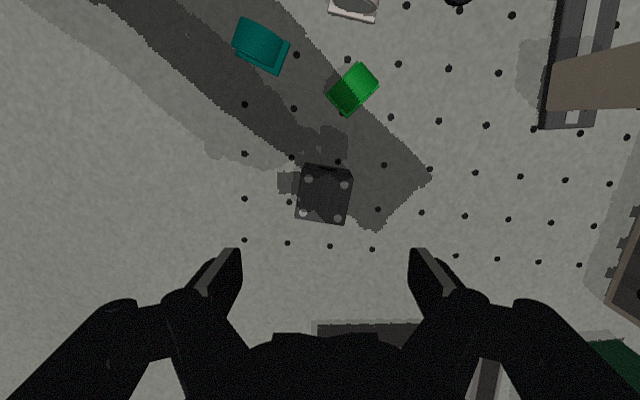

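Wrist view: riser at (325,195), between the fingers, and its height fits (45 mm).

servo_tool(commands=[[85,-1.5,-2,0,0.168],[85,0,0,45,0],[85,0,0,45,0],[85,0,0,40,0],[85,0,0,23,0],[85,0,0,0,0],[45,0,0,0,0],[40,0,0,0,0],[40,0,0,0,0],[40,0,0,0,0]])

```text
clock: 4.9
eef_pos: [0.4379, -0.3308, 0.0181]
tool_rot: [0.735, 0.678, 0.0, 0.002]
ft_force: [1.1, 1.3, 7.1]
grip_width: 0.0495
grasp_force: 63.5
```

```bash
python3 - <<'E'
from h import *
plan(645,0,130,7.5)
E
```

```text
clock 4.9 pos [ 437.9 -330.8   18.1] psi -4.57 zax [ 0.003 -0.002 -1.   ] w 49.5 gf 63.5 ft [1.1 1.3 7.1] j [-0.65  0.53 -0.19  0.85 -0.    1.  ]
shift [ 346.   180.5 -112. ] turn -0.211
```

servo_tool(commands=[[40,0,0,-20,0],[40,0,0,-40,0],[40,0,0,-40,0],[40,0,0,-40,0],[40,38,26.5,0,0],[40,38,26.5,0,0],[40,38,26.5,0,0],[40,38,26.5,0,0],[40,38,26.5,0,0],[40,38,26.5,0,0],[40,38,26.5,0,0],[40,0,0,0,-0.105],[40,0,0,0,-0.105],[40,0,0,0,0]])

```text
clock: 6.65
eef_pos: [0.6423, -0.0792, 0.1556]
tool_rot: [0.66, 0.751, -0.0, -0.001]
ft_force: [0.9, 0.5, -1.9]
grip_width: 0.0495
grasp_force: 63.1
```

```bash
python3 - <<'E'
from h import *
o=pose();W,p=look("w2.png")
for c,n in(((.645,0),"mid"),((.6315,.1045),"left"),((.659,-.1035),"right")):
    rect(W,.0165,.026,c=c,r=.05,pr=n)
b=W[(W[...,2]<.008)&(W[...,2]>-.01)];print("bench",np.median(b[:,2]))
# bright aluminium only
g=p.min(-1)>140
W2=W.copy();W2[~g]=np.nan
for c,n in(((.645,0),"mid"),((.6315,.1045),"left")): rect(W2,.014,.028,c=c,r=.05,pr=n+" bright")
plan(645,0,130,7.5)
E
```

```text
clock 6.65 pos [642.3 -79.2 155.6] psi 7.41 zax [-0.002  0.    -1.   ] w 49.5 gf 63.1 ft [ 0.9  0.5 -1.9] j [-0.12  0.58  0.3   1.29 -0.    1.32]
mid c 650.9 -1.4 size 80.3 59.7 ang(w side) 7.3 z [18.1 19.3 20.6] n 5120
left c 632.9 81.1 size 66.1 11.4 ang(w side) 7.8 z [17.8 19.4 20.7] n 1253
right c 654.6 -81.8 size 65.3 21.4 ang(w side) 6.8 z [18.  19.2 20.4] n 1085
bench -0.0005521161838435429
mid bright c 643.7 1.4 size 66.0 52.1 ang(w side) 7.4 z [18.2 19.4 20.6] n 3812
left bright c 633.3 81.2 size 65.4 11.0 ang(w side) 7.1 z [18.1 19.4 20.7] n 1182
clock 6.7 pos [642.3 -79.4 155.8] psi 7.35 zax [-0.001  0.    -1.   ] w 49.3 gf 63.1 ft [ 0.1  0.  -1.6] j [-0.12  0.58  0.3   1.29  0.    1.32]
shift [78.4 12.8 25.8] turn -0.003
```

View pics/w2.png

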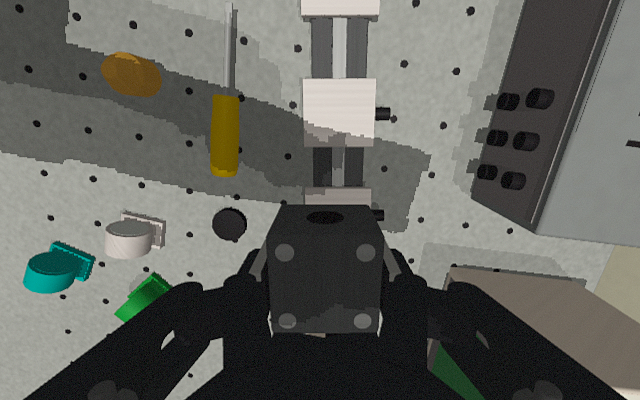

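Wrist view: mid carrier at (339,112), riser in the grip with its top at (325,270). Next: the riser's offset in the hand.

```bash
python3 - <<'E'
from h import *
o=pose();W,p=look()
R=Ro.from_quat(o["tool_rot"]).as_matrix()
T=(W-o["eef_pos"])@R   # tool coords
for zz in ((-.036,-.018),):
    m=(T[...,2]>zz[0])&(T[...,2]<zz[1])&(abs(T[...,0])<.04)&(abs(T[...,1])<.0235)
    P=T[m]*1000;print(len(P),"x",np.percentile(P[:,0],[.5,99.5]),"z",np.percentile(P[:,2],[5,50,95]))
v,u=285,325
print([np.round(T[r,325]*1000,1) for r in range(205,345,12)])
E
```

```text
clock 6.7 pos [642.3 -79.4 155.8] psi 7.35 zax [-0.001  0.    -1.   ] w 49.3 gf 63.1 ft [ 0.1  0.  -1.6] j [-0.12  0.58  0.3   1.29  0.    1.32]
11322 x [-22.99402235  25.92842933] z [-27.13607116 -26.15911102 -23.90352282]
[array([25.8, -0.6, 13.5]), array([26. , -0.7, -6.5]), array([ 25.4,  -0.7, -20.3]), array([ 22.6,  -0.7, -26.6]), array([ 17.1,  -0.7, -26.6]), array([ 11.5,  -0.7, -26.6]), array([  5.7,  -0.7, -26.4]), array([ -0.5,  -0.7, -26.1]), array([ -6.9,  -0.7, -25.6]), array([-13.1,  -0.7, -25.7]), array([-19.4,  -0.7, -25.9]), array([ 10.1,  -0.7, -66.2])]
```

servo_tool(commands=[[40,25,4,0,0],[40,25,4,0,0],[40,25,3.7,0,0],[40,0,0,35,0],[40,0,0,40,0],[40,0,0,30,0],[40,0,0,8,0],[40,0,0,0,0]])

```text
clock: 7.75
eef_pos: [0.6446, -0.0038, 0.0434]
tool_rot: [0.66, 0.751, -0.0, -0.0]
ft_force: [0.3, 0.1, -1.8]
grip_width: 0.0495
grasp_force: 63.0
```

```bash
python3 - <<'E'
from h import *
plan(644.3,-3.4,39,7.4)
E
```

```text
clock 7.75 pos [644.6  -3.8  43.4] psi 7.4 zax [-0.  0. -1.] w 49.5 gf 63.0 ft [ 0.3  0.1 -1.8] j [-0.01  0.66  0.13  1.04  0.    1.44]
shift [ 0.5 -0.3  4.4] turn 0.0
```

servo_tool(commands=[[40,0.4,-0.3,2,0],[40,0,0,1.5,0],[40,0,0,0.7,0],[40,0,0,0.4,0],[40,0,0,0,0]])

```text
clock: 8.38
eef_pos: [0.6443, -0.0033, 0.0388]
tool_rot: [0.66, 0.752, 0.0, 0.0]
ft_force: [-0.1, 0.6, -2.5]
grip_width: 0.0493
grasp_force: 63.0
```

servo_tool(commands=[[40,0,0,0.5,0],[40,0,0,0.5,0],[40,0,0,0,0]])

```text
clock: 8.75
eef_pos: [0.6444, -0.0032, 0.0382]
tool_rot: [0.66, 0.752, 0.0, 0.0]
ft_force: [-1.9, -0.0, 2.5]
grip_width: 0.0495
grasp_force: 63.6
```

servo_tool(commands=[[60,0,0,0,0],[85,0,0,0,0],[85,0,0,0,0],[85,0,0,-20,0],[85,0,0,-50,0],[85,0,0,-50,0],[85,0,0,-20,0],[85,0,0,0,0]])

```text
clock: 9.75
eef_pos: [0.6457, -0.0033, 0.1801]
tool_rot: [0.66, 0.752, 0.002, 0.002]
ft_force: [-0.4, -0.4, -0.3]
grip_width: 0.0848
grasp_force: 0.0
```

```bash
python3 - <<'E'
from h import *
o=pose();W,p=look()
rect(W,.055,.075,c=(.644,-.003),r=.05,pr="riser")
rect(W,.0165,.026,c=(.644,-.003),r=.06,pr="mid+knob")
rect(W,.0165,.026,c=(.6305,.102),r=.06,pr="left+knob")
plan(451.8,-150.8,170,-7.5)
E
```

```text
clock 9.75 pos [645.7  -3.3 180.1] psi 7.45 zax [ 0.005 -0.    -1.   ] w 84.8 gf 0.0 ft [-0.4 -0.4 -0.3] j [-0.01  0.56  0.33  1.33 -0.    1.44]
riser c 643.1 -2.1 size 50.0 49.8 ang(w side) 7.2 z [62.9 64.3 65.4] n 2858
mid+knob c 650.6 -0.7 size 80.2 59.3 ang(w side) 7.4 z [17.3 19.2 21.2] n 914
left+knob c 636.5 106.6 size 80.1 59.9 ang(w side) 7.5 z [18.  19.4 20.6] n 4786
clock 9.8 pos [644.6  -3.3 178. ] psi 7.45 zax [ 0.001 -0.    -1.   ] w 84.8 gf 0.0 ft [ 0.6  0.3 -0.2] j [-0.01  0.56  0.32  1.33 -0.    1.44]
shift [-121.3 -210.3    7.7] turn 0.261
```

Riser centred within 1 mm. Now the lens.

servo_tool(commands=[[85,-20.2,-35,1,0],[85,-20.2,-35,1,0],[85,-20.2,-35,1,0],[85,-20.2,-35,1,0],[85,-20.2,-35,1,0],[85,-20.2,-35,1,0],[85,0,0,0,0.13],[85,0,0,0,0.131],[85,0,0,0,0]])

```text
clock: 10.92
eef_pos: [0.4505, -0.1504, 0.17]
tool_rot: [0.752, 0.66, -0.001, -0.001]
ft_force: [0.4, -0.4, 0.2]
grip_width: 0.0852
grasp_force: 0.0
```

```bash
python3 - <<'E'
from h import *
o=pose();W,p=look("w3.png")
rect(W,.004,.06,c=(.452,-.151),r=.04,pr="lens all")
rect(W,.03,.06,c=(.452,-.151),r=.04,pr="lens top")
rect(W,.004,.012,c=(.452,-.151),r=.04,pr="lens foot")
plan(451.8,-150.8,16,-7.5)
E
```

```text
clock 10.93 pos [ 450.5 -150.4  170. ] psi -7.44 zax [-0.003  0.001 -1.   ] w 85.2 gf 0.0 ft [ 0.4 -0.4  0.2] j [-0.32  0.24 -0.19  1.15 -0.    1.38]
lens all c 449.9 -148.6 size 31.5 44.0 ang(w side) 81.1 z [ 6.7 39.7 45.3] n 1394
lens top c 449.9 -149.3 size 24.7 37.2 ang(w side) 83.4 z [33.  42.4 45.5] n 1011
lens foot c 451.3 -137.6 size 10.0 44.3 ang(w side) 85.9 z [ 5.9  7.2 10.5] n 228
clock 10.97 pos [ 450.8 -150.3  170.2] psi -7.38 zax [-0.003  0.001 -1.   ] w 84.9 gf 0.0 ft [-0.7  0.3  0.2] j [-0.32  0.24 -0.18  1.15  0.    1.38]
shift [ -0.4   1.5 154.2] turn 0.002
```

View pics/w3.png

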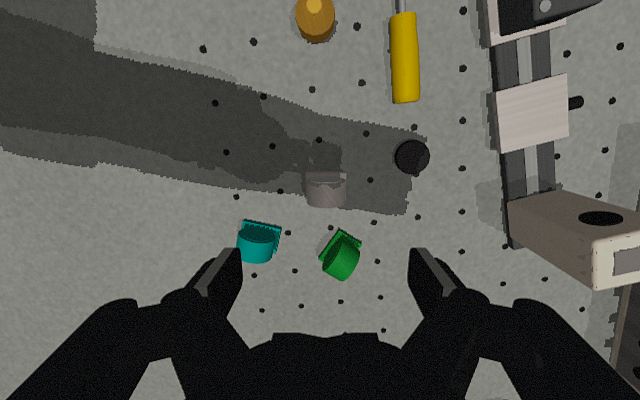

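Wrist view: aluminium lens holder at (325,188). The green (340,255) and turquoise (258,240) decoys are beside it but clear of the fingers. Descending.

servo_tool(commands=[[85,0.9,-0.5,45,0],[85,0,0,45,0],[85,0,0,40,0],[85,0,0,23,0],[85,0,0,0,0],[45,0,0,0,0],[30,0,0,0,0],[30,0,0,0,0],[30,0,0,0,0],[30,0,0,0,0]])

```text
clock: 12.22
eef_pos: [0.4526, -0.1501, 0.0202]
tool_rot: [0.752, 0.659, 0.001, 0.001]
ft_force: [-0.2, 0.1, 5.8]
grip_width: 0.0382
grasp_force: 60.4
```

```bash
python3 - <<'E'
from h import *
plan(643.3,-1.9,160,7.4)
E
```

```text
clock 12.22 pos [ 452.6 -150.1   20.2] psi -7.49 zax [ 0.003 -0.001 -1.   ] w 38.2 gf 60.4 ft [-0.2  0.1  5.8] j [-0.32  0.41 -0.39  0.77 -0.    1.38]
shift [ 171.7  170.2 -139.4] turn -0.26
```

Gripped a little high on the barrel (38 mm); regrip 4 mm lower.

servo_tool(commands=[[60,0,0,0,0],[60,0,-2,0,0],[60,0,0,4,0],[60,0,0,0,0],[45,0,0,0,0],[30,0,0,0,0],[30,0,0,0,0],[30,0,0,0,0]])

```text
clock: 13.22
eef_pos: [0.45, -0.1496, 0.0151]
tool_rot: [0.752, 0.659, 0.0, 0.001]
ft_force: [-0.4, 0.0, 3.6]
grip_width: 0.0382
grasp_force: 60.3
```

servo_tool(commands=[[30,0,0,-20,0],[30,0,0,-40,0],[30,0,0,-45,0],[30,0,0,-45,0],[30,28.6,28.7,0,0],[30,28.6,28.7,0,0],[30,28.6,28.7,0,0],[30,28.6,28.7,0,0],[30,28.6,28.7,0,0],[30,28.6,28.7,0,0],[30,0,0,0,-0.13],[30,0,0,0,-0.13],[30,0,0,0,0]])

```text
clock: 14.85
eef_pos: [0.6418, -0.0017, 0.1634]
tool_rot: [0.661, 0.751, -0.001, -0.001]
ft_force: [-0.4, -0.3, -1.4]
grip_width: 0.0383
grasp_force: 60.6
```

```bash
python3 - <<'E'
from h import *
o=pose();W,p=look("w4.png")
R=Ro.from_quat(o["tool_rot"]).as_matrix();T=(W-o["eef_pos"])@R
rect(T,-.035,.02,box=(-.04,.04,-.017,.017),pr="lens tool")
for r in range(150,330,6): print(r,np.round(T[r,325]*1000,1),end=";")
plan(643.3,-1.9,82,7.4)
E
```

```text
clock 14.85 pos [641.8  -1.7 163.4] psi 7.32 zax [-0.003 -0.    -1.   ] w 38.3 gf 60.6 ft [-0.4 -0.3 -1.4] j [-0.    0.56  0.29  1.3  -0.    1.44]
lens tool c 1.9 -0.1 size 29.2 34.0 ang(w side) 0.2 z [-30.1 -24.5   8.5] n 6493
150 [ 41.1  -0.6 150.7];156 [ 35.   -0.6 151.5];162 [ 29.4  -0.6 148.7];168 [ 23.9  -0.6 145. ];174 [ 24.2  -0.6 112.1];180 [21.4 -0.6 99.5];186 [16.7 -0.6 97.6];192 [11.  -0.6 99.5];198 [ 5.9 -0.6 98.9];204 [ 0.6 -0.6 98.7];210 [-5.  -0.6 99.2];216 [-10.6  -0.6  99.5];222 [15.6 -0.7 14.5];228 [14.8 -0.7  7.4];234 [12.5 -0.7  4.6];240 [12.  -0.7 -1.8];246 [12.1 -0.7 -9.2];252 [ 12.   -0.7 -15.3];258 [ 12.3  -0.7 -21.8];264 [ 11.9  -0.7 -26.5];270 [ 11.7  -0.7 -31. ];276 [  8.9  -0.7 -31. ];282 [  5.6  -0.7 -30.2];288 [  2.3  -0.7 -29.5];294 [ -1.1  -0.7 -28.8];300 [ -2.6  -0.7 -30.9];306 [ -6.   -0.7 -30.3];312 [nan nan nan];318 [-158.    -0.7  151.4];324 [-167.2   -0.7  152.3];clock 14.9 pos [641.9  -1.8 163.7] psi 7.27 zax [-0.002 -0.    -1.   ] w 38.5 gf 60.6 ft [-0.4  0.2  0.3] j [-0.    0.56  0.29  1.3  -0.    1.44]
shift [-0.3  1.5 81.7] turn -0.002
```

View pics/w4.png

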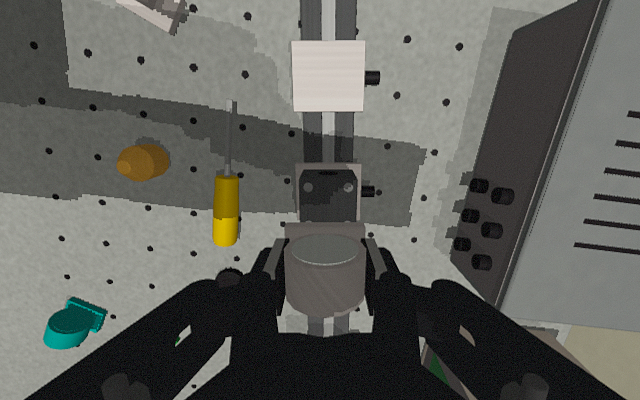

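Wrist view: lens held upright at (325,265), riser below it at (328,187), left carrier at (328,76).

servo_tool(commands=[[30,-0.3,1.3,35,0],[30,0,0,30,0],[30,0,0,12,0],[30,0,0,2,0],[30,0,0,0,0],[30,0,0,0,0]])

```text
clock: 15.65
eef_pos: [0.6449, -0.0019, 0.0873]
tool_rot: [0.66, 0.751, 0.001, 0.001]
ft_force: [0.2, 0.1, -0.7]
grip_width: 0.0385
grasp_force: 60.7
```

```bash
python3 - <<'E'
from h import *
plan(643.3,-1.9,80,7.4)
E
```

```text
clock 15.65 pos [644.9  -1.9  87.3] psi 7.38 zax [ 0.003 -0.    -1.   ] w 38.5 gf 60.7 ft [ 0.2  0.1 -0.7] j [-0.    0.62  0.18  1.13 -0.    1.44]
shift [ 0.2 -1.6  7.3] turn -0.0
```

servo_tool(commands=[[30,0,-1,3,0],[30,0,0,2,0],[30,0,0,0.8,0],[30,0,0,0,0],[30,0,0,0,0]])

```text
clock: 16.27
eef_pos: [0.6428, -0.002, 0.0802]
tool_rot: [0.66, 0.751, 0.0, -0.0]
ft_force: [-1.7, 0.2, 1.4]
grip_width: 0.0388
grasp_force: 60.8
```

```bash
python3 - <<'E'
from h import *
plan(643.3,-1.9,80,7.4)
E
```

```text
clock 16.27 pos [642.8  -2.   80.2] psi 7.39 zax [-0.  0. -1.] w 38.8 gf 60.8 ft [-1.7  0.2  1.4] j [-0.    0.62  0.17  1.12  0.    1.44]
shift [0.1 0.5 0.2] turn -0.0
```

servo_tool(commands=[[30,0,0,0.4,0],[30,0,0,0,0],[42,0,0,0,0],[60,0,0,0,0],[75,0,0,0,0],[80,0,0,0,0],[85,0,0,-20,0],[85,0,0,-45,0],[85,0,0,-45,0],[85,0,0,0,0],[85,0,0,0,0]])

```text
clock: 17.65
eef_pos: [0.6427, -0.0021, 0.1892]
tool_rot: [0.66, 0.751, -0.0, -0.0]
ft_force: [0.7, 0.1, -1.2]
grip_width: 0.085
grasp_force: 0.0
```

```bash
python3 - <<'E'
from h import *
o=pose();W,p=look("w5.png")
rect(W,.095,.125,c=(.643,-.002),r=.04,pr="barrel")
rect(W,.067,.125,c=(.643,-.002),r=.04,pr="lens all")
rect(W,.055,.067,c=(.643,-.002),r=.045,pr="riser")
rect(W,.0165,.026,c=(.6295,.105),r=.06,pr="left+knob")
plan(444,298.5,170,9.4)
E
```

```text
clock 17.65 pos [642.7  -2.1 189.2] psi 7.39 zax [-0.  0. -1.] w 85.0 gf 0.0 ft [ 0.7  0.1 -1.2] j [-0.    0.55  0.34  1.36  0.    1.44]
barrel c 641.7 -2.0 size 37.9 25.0 ang(w side) 8.3 z [ 98.3 107.2 110.4] n 1425
lens all c 641.7 -1.4 size 44.0 31.1 ang(w side) 7.1 z [ 71.6 104.3 110.3] n 2040
riser c 643.1 -2.0 size 50.1 49.7 ang(w side) 6.6 z [59.1 64.1 65.4] n 753
left+knob c 636.6 106.3 size 79.9 59.3 ang(w side) 7.3 z [18.1 19.4 20.6] n 4428
clock 17.7 pos [642.1  -2.1 188.2] psi 7.39 zax [-0.002 -0.    -1.   ] w 85.1 gf 0.0 ft [-1.2  0.5 -0.6] j [-0.    0.55  0.34  1.36 -0.    1.44]
shift [ 323.5 -157.8   18.6] turn -0.035
```

View pics/w5.png

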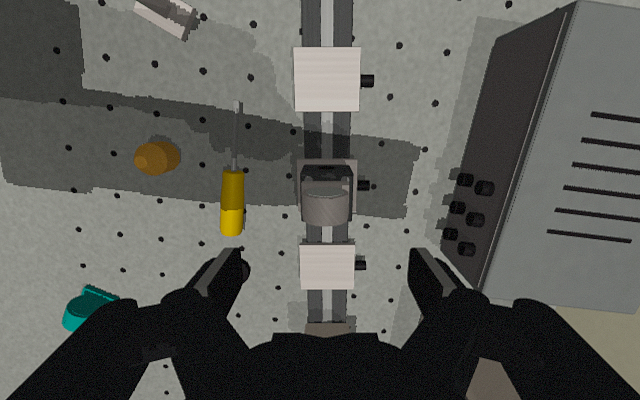

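Lens sits on the riser within about 1 mm and is square to the rail. Now the iris.

servo_tool(commands=[[85,40.4,-19.7,-1.5,0],[85,40.4,-19.7,-1.5,0],[85,40.4,-19.7,-1.5,0],[85,40.4,-19.7,-1.5,0],[85,40.4,-19.7,-1.5,0],[85,40.4,-19.7,-1.5,0],[85,40.4,-19.7,-1.5,0],[85,40.4,-19.7,-1.5,0],[85,0,0,0,-0.035],[85,0,0,0,0],[85,0,0,0,0]])

```text
clock: 19.08
eef_pos: [0.4454, 0.2971, 0.2008]
tool_rot: [0.648, 0.762, -0.001, -0.0]
ft_force: [0.3, 0.1, -1.0]
grip_width: 0.085
grasp_force: 0.0
```

```bash
python3 - <<'E'
from h import *
o=pose();W,p=look("w6.png")
rect(W,.055,.12,c=(.443,.299),r=.05,pr="iris disc")
rect(W,.075,.095,c=(.443,.299),r=.05,pr="iris disc upper")
rect(W,.093,.12,c=(.443,.299),r=.05,pr="pin")
rect(W,.005,.014,c=(.443,.295),r=.05,pr="foot")
rect(W,.02,.12,box=(.25,.4,.2,.4),pr="blue")
plan(444,298.5,70,9.4)
E
```

```text
clock 19.07 pos [445.4 297.1 200.8] psi 9.29 zax [-0.001 -0.001 -1.   ] w 85.0 gf 0.0 ft [ 0.3  0.1 -1. ] j [ 0.59  0.33  0.03  1.27 -0.    2.  ]
iris disc c 441.0 301.2 size 42.6 14.8 ang(w side) 9.5 z [60.4 84.8 90.6] n 972
iris disc upper c 440.6 301.1 size 40.6 14.6 ang(w side) 9.5 z [77.6 86.5 90.2] n 722
pin c 441.0 301.0 size 4.7 4.6 ang(w side) 42.5 z [95.3 98.2 99.4] n 34
foot c 439.3 311.0 size 48.3 28.2 ang(w side) 9.1 z [ 8.   9.3 10.5] n 733
blue c 343.9 278.7 size 15.1 42.8 ang(w side) 29.5 z [36.8 80.2 90.5] n 1376
clock 19.12 pos [445.5 297.1 201. ] psi 9.27 zax [-0.001 -0.001 -1.   ] w 84.8 gf 0.0 ft [ 0.4 -0.2  0.1] j [ 0.59  0.33  0.03  1.27 -0.    2.  ]
shift [  1.7  -1.1 131. ] turn -0.002
```

View pics/w6.png

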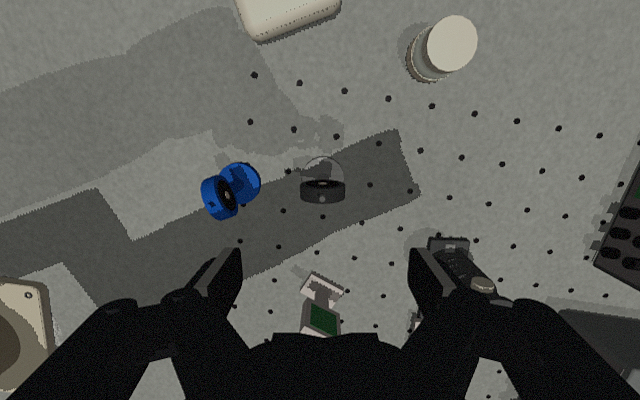

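Wrist view: dark iris at (322,190), blue decoy to its left at (228,190), clear of the fingers. Pin and disc agree at (441,301) mm, height 99 mm.

servo_tool(commands=[[85,4.7,-3.7,0,0],[85,0,0,40,0],[85,0,0,45,0],[85,0,0,40,0],[85,0,0,19,0],[85,0,0,0,0],[85,0,0,0,0],[50,0,0,0,0],[35,0,0,0,0],[35,0,0,0,0],[35,0,0,0,0]])

```text
clock: 20.5
eef_pos: [0.4413, 0.3027, 0.0587]
tool_rot: [0.647, 0.763, 0.001, 0.0]
ft_force: [-1.3, -0.6, 6.0]
grip_width: 0.0424
grasp_force: 60.1
```

```bash
python3 - <<'E'
from h import *
plan(629.5,105.6,200,7.4)
E
```

```text
clock 20.5 pos [441.3 302.7  58.7] psi 9.39 zax [ 0.002  0.001 -1.   ] w 42.4 gf 60.1 ft [-1.3 -0.6  6. ] j [ 0.6   0.45 -0.19  0.93 -0.    2.01]
shift [-225.   153.8 -141.2] turn 0.035
```

servo_tool(commands=[[35,0,0,-15,0],[35,0,0,-40,0],[35,0,0,-45,0],[35,0,0,-45,0],[35,0,0,0,0],[35,-28.1,19.2,0,0],[35,-28.1,19.2,0,0],[35,-28.1,19.2,0,0],[35,-28.1,19.2,0,0],[35,-28.1,19.2,0,0],[35,-28.1,19.2,0,0],[35,-28.1,19.2,0,0],[35,-28.1,19.2,0,0],[35,0,0,0,0.035],[35,0,0,0,0]])

```text
clock: 22.38
eef_pos: [0.6278, 0.1055, 0.2011]
tool_rot: [0.66, 0.751, -0.001, -0.001]
ft_force: [0.0, 1.0, -2.4]
grip_width: 0.0426
grasp_force: 61.5
```

```bash
python3 - <<'E'
from h import *
o=pose();W,p=look("w7.png")
R=Ro.from_quat(o["tool_rot"]).as_matrix();T=(W-o["eef_pos"])@R
rect(T,-.035,.02,box=(-.03,.03,-.018,.018),pr="disc tool")
rect(T,-.045,-.034,box=(-.03,.03,-.018,.018),pr="pin tool")
rect(T,.04,.06,box=(-.04,.04,-.04,.04),pr="foot tool")
for r in range(190,330,8): print(r,np.round(T[r,325]*1000,1),end=";")
plan(629.5,105.6,80,7.4)
E
```

```text
clock 22.38 pos [627.8 105.5 201.1] psi 7.38 zax [-0.003 -0.    -1.   ] w 42.6 gf 61.5 ft [ 0.   1.  -2.4] j [0.17 0.54 0.34 1.38 0.   1.61]
disc tool c -1.5 -0.0 size 15.8 36.0 ang(w side) 0.3 z [-31.4 -23.6   5.8] n 4873
pin tool c -1.9 -1.1 size 4.8 5.8 ang(w side) 85.5 z [-40.4 -39.1 -34.8] n 219
foot tool c 3.8 -0.3 size 38.3 49.6 ang(w side) 0.1 z [48.1 49.3 51.5] n 2801
190 [ -7.8  -0.6 181.9];198 [19.4 -0.6 50.6];206 [14.2 -0.6 49.1];214 [ 8.4 -0.6 49.1];222 [ 5.1 -0.6 42.6];230 [ 5.  -0.7 28.7];238 [ 5.  -0.7 16.4];246 [ 5.2 -0.7  5.4];254 [ 5.7 -0.7 -5. ];262 [  5.3  -0.7 -12.5];270 [  5.6  -0.7 -20.5];278 [  5.4  -0.7 -26.8];286 [  3.8  -0.7 -30.3];294 [  0.3  -0.7 -30.9];302 [  0.5  -0.7 -36.5];310 [ -1.3  -0.7 -39.1];318 [-109.    -0.7   90.4];326 [-118.2   -0.7   90.7];clock 22.43 pos [627.7 106.  201.5] psi 7.44 zax [-0.003 -0.    -1.   ] w 42.2 gf 61.5 ft [ 0.6  0.3 -1.9] j [0.17 0.54 0.34 1.38 0.   1.61]
shift [ -0.6   2.  121.5] turn 0.001
```

View pics/w7.png

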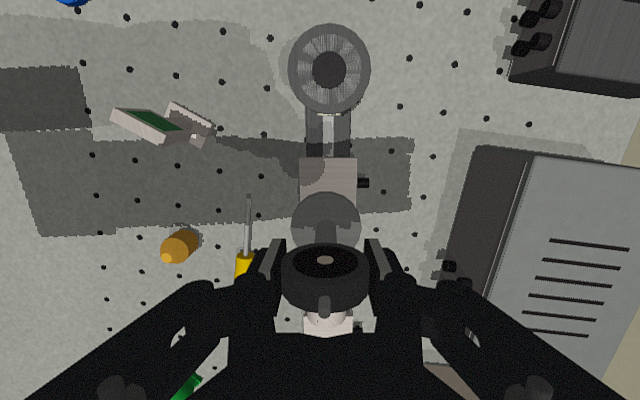

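Wrist view: iris upright in the grip (325,275), foot at (325,225), left carrier below it at (328,175). Lowering.

servo_tool(commands=[[35,1.2,1.2,35,0],[35,0,0,40,0],[35,0,0,30,0],[35,0,0,11,0],[35,0,0,0,0],[35,0,0,0,0],[35,0,0,0,0]])

```text
clock: 23.3
eef_pos: [0.631, 0.1071, 0.0883]
tool_rot: [0.66, 0.751, 0.001, 0.001]
ft_force: [0.1, 0.7, -1.9]
grip_width: 0.0417
grasp_force: 61.6
```

```bash
python3 - <<'E'
from h import *
plan(629.3,107.3,79,7.4)
E
```

```text
clock 23.3 pos [631.  107.1  88.3] psi 7.4 zax [ 0.003  0.001 -1.   ] w 41.7 gf 61.6 ft [ 0.1  0.7 -1.9] j [0.17 0.61 0.16 1.12 0.   1.61]
shift [ 0.4 -1.7  9.3] turn -0.0
```

servo_tool(commands=[[35,0.4,-1,4,0],[35,0,0,2,0],[35,0,0,1,0],[35,0,0,0.5,0],[35,0,0,0,0],[35,0,0,0,0]])

```text
clock: 24.05
eef_pos: [0.6289, 0.1072, 0.0791]
tool_rot: [0.66, 0.751, 0.0, 0.0]
ft_force: [-0.4, 0.1, -2.3]
grip_width: 0.0422
grasp_force: 61.7
```

```bash
python3 - <<'E'
from h import *
plan(629.3,107.3,79,7.4)
E
```

```text
clock 24.05 pos [628.9 107.2  79.1] psi 7.39 zax [ 0.  0. -1.] w 42.2 gf 61.7 ft [-0.4  0.1 -2.3] j [0.17 0.61 0.15 1.11 0.   1.61]
shift [0.1 0.4 0.1] turn -0.0
```

servo_tool(commands=[[35,0,0.4,0.4,0],[35,0,0,0.4,0],[35,0,0,0,0]])

```text
clock: 24.42
eef_pos: [0.6293, 0.1072, 0.0788]
tool_rot: [0.66, 0.751, 0.0, 0.0]
ft_force: [-2.2, 0.2, 2.1]
grip_width: 0.0424
grasp_force: 61.9
```

servo_tool(commands=[[46,0,0,0,0],[60,0,0,0,0],[75,0,0,0,0],[85,0,0,0,0],[85,0,0,-20,0],[85,0,0,-45,0],[85,0,0,-45,0],[85,0,0,-15,0],[85,0,0,0,0],[85,0,0,0,0]])

```text
clock: 25.68
eef_pos: [0.6282, 0.107, 0.201]
tool_rot: [0.66, 0.751, -0.001, -0.001]
ft_force: [-0.7, -0.6, -0.3]
grip_width: 0.0853
grasp_force: 0.0
```

```bash
python3 - <<'E'
from h import *
o=pose();W,p=look("w8.png")
rect(W,.075,.112,c=(.6295,.1055),r=.05,pr="iris disc")
rect(W,.114,.14,c=(.6295,.1055),r=.05,pr="pin")
rect(W,.024,.034,c=(.6295,.1055),r=.05,pr="foot")
rect(W,.0165,.0235,c=(.6295,.1055),r=.06,pr="carrier+knob")
plan(465.7,148,200,-23.2)
E
```

```text
clock 25.68 pos [628.2 107.  201. ] psi 7.39 zax [-0.004 -0.001 -1.   ] w 85.3 gf 0.0 ft [-0.7 -0.6 -0.3] j [ 0.17  0.54  0.35  1.38 -0.    1.61]
iris disc c 629.2 105.8 size 43.9 14.9 ang(w side) 6.2 z [ 80.7 103.8 109.9] n 1118
pin c 629.4 105.7 size 4.1 5.1 ang(w side) 7.6 z [114.3 118.3 119.2] n 39
foot c 628.1 114.8 size 49.0 30.8 ang(w side) 7.2 z [27.9 29.3 30.3] n 868
carrier+knob c 636.3 107.0 size 79.9 59.9 ang(w side) 7.5 z [17.6 19.2 20.5] n 1202
clock 25.73 pos [628.1 107.  200.8] psi 7.39 zax [-0.004 -0.001 -1.   ] w 84.9 gf 0.0 ft [-0.4 -0.2  0.5] j [0.17 0.54 0.35 1.38 0.   1.61]
shift [  61.6 -155.7    1.4] turn 0.534
```

Iris centred at (629.3,105.7), square and upright. Now the filter.

servo_tool(commands=[[85,15.4,-39,0,0],[85,15.4,-39,0,0],[85,15.4,-39,0,0],[85,15.4,-39,0,0],[85,0,0,0,0.178],[85,0,0,0,0.178],[85,0,0,0,0.178],[85,0,0,0,0],[85,0,0,0,0]])

```text
clock: 26.85
eef_pos: [0.4662, 0.148, 0.2023]
tool_rot: [0.834, 0.551, -0.001, -0.0]
ft_force: [0.8, 0.8, 0.3]
grip_width: 0.0853
grasp_force: 0.0
```

```bash
python3 - <<'E'
from h import *
o=pose();W,p=look("w9.png")
rect(W,.08,.1,c=(.4657,.148),r=.05,pr="frame top")
rect(W,.05,.1,c=(.4657,.148),r=.05,pr="frame")
rect(W,.005,.014,c=(.4657,.148),r=.05,pr="foot")
plan(465.7,148,58,-23.2)
E
```

```text
clock 26.85 pos [466.2 148.  202.3] psi -23.07 zax [-0.002 -0.001 -1.   ] w 85.3 gf 0.0 ft [0.8 0.8 0.3] j [ 0.31  0.24 -0.09  1.24  0.    2.28]
frame top c 464.1 149.7 size 12.5 45.2 ang(w side) 67.8 z [83.5 93.1 94.3] n 838
frame c 464.0 150.0 size 12.7 45.5 ang(w side) 67.1 z [56.7 92.5 94.2] n 1152
foot c 466.2 156.3 size 18.0 49.4 ang(w side) 68.0 z [ 8.   9.3 10.7] n 581
clock 26.9 pos [466.3 148.1 202.5] psi -23.1 zax [-0.001 -0.    -1.   ] w 84.8 gf 0.0 ft [ 0.7  0.2 -0.5] j [ 0.31  0.24 -0.09  1.24  0.    2.28]
shift [ -0.2  -0.4 144.5] turn 0.002
```

View pics/w9.png

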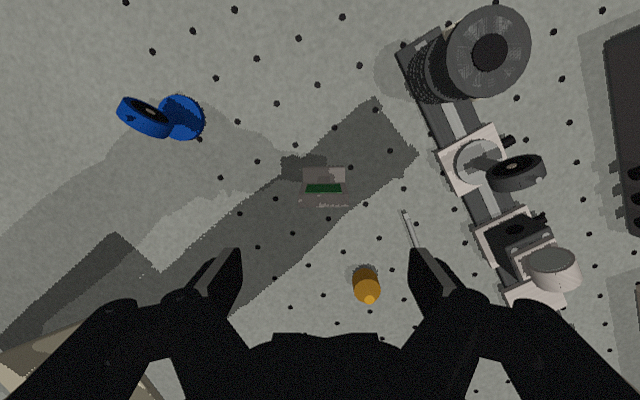

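Wrist view: filter at (323,187), frame and foot agree at (464,150) mm, height 94 mm. Descending.

servo_tool(commands=[[85,0.7,-2.5,0,-0.012],[85,0,0,40,0],[85,0,0,45,0],[85,0,0,40,0],[85,0,0,19,0],[85,0,0,0,0],[85,0,0,0,0],[52,0,0,0,0],[38,0,0,0,0],[38,0,0,0,0],[38,0,0,0,0]])

```text
clock: 28.28
eef_pos: [0.4655, 0.1502, 0.0603]
tool_rot: [0.832, 0.555, 0.001, 0.0]
ft_force: [-0.7, 0.2, 6.4]
grip_width: 0.0453
grasp_force: 61.9
```

```bash
python3 - <<'E'
from h import *
plan(540,-170,200,-22.5)
plan(658,-109,200,7.4)
E
```

```text
clock 28.27 pos [465.5 150.2  60.3] psi -22.51 zax [ 0.002  0.001 -1.   ] w 45.3 gf 61.9 ft [-0.7  0.2  6.4] j [ 0.31  0.38 -0.31  0.88  0.    2.28]
shift [-267.   191.6 -139.8] turn -0.0
clock 28.27 pos [465.5 150.2  60.3] psi -22.51 zax [ 0.002  0.001 -1.   ] w 45.3 gf 61.9 ft [-0.7  0.2  6.4] j [ 0.31  0.38 -0.31  0.88  0.    2.28]
shift [-165.5  277.3 -139.5] turn -0.522
```

servo_tool(commands=[[38,0,0,-15,0],[38,0,0,-40,0],[38,0,0,-45,0],[38,0,0,-42,0],[38,0,0,0,0],[38,-29.3,28.3,0,0],[38,-29.3,28.3,0,0],[38,-29.3,28.3,0,0],[38,-29.3,28.3,0,0],[38,-29.3,28.3,0,0],[38,-29.3,28.3,0,0],[38,-29.3,28.3,0,0],[38,0,0,0,-0.174],[38,0,0,0,-0.174],[38,0,0,0,-0.174],[38,0,0,0,0],[38,0,0,0,0]])

```text
clock: 30.4
eef_pos: [0.5685, -0.1154, 0.2004]
tool_rot: [0.661, 0.75, -0.0, -0.001]
ft_force: [-0.0, 0.2, -2.4]
grip_width: 0.0455
grasp_force: 62.0
```

```bash
python3 - <<'E'
from h import *
o=pose();W,p=look("w10.png")
rect(W,.0165,.026,c=(.66,-.101),r=.06,pr="right+knob")
R=Ro.from_quat(o["tool_rot"]).as_matrix();T=(W-o["eef_pos"])@R
rect(T,-.04,-.018,box=(-.03,.03,-.0205,.0205),pr="frame top tool")
rect(T,.042,.056,box=(-.04,.04,-.04,.04),pr="foot tool")
for r in range(190,330,8): print(r,np.round(T[r,325]*1000,1),end=";")
plan(657.1,-101,80,7.4)
E
```

```text
clock 30.4 pos [ 568.5 -115.4  200.4] psi 7.26 zax [-0.002  0.    -1.   ] w 45.5 gf 62.0 ft [-0.   0.2 -2.4] j [-0.2   0.42  0.16  1.31 -0.    1.24]
right+knob c 663.4 -100.7 size 79.9 59.9 ang(w side) 7.1 z [17.9 19.2 20.3] n 3110
frame top tool c -0.3 -0.0 size 41.0 13.6 ang(w side) 89.6 z [-33.8 -32.4 -20.1] n 4178
foot tool c 2.5 -1.0 size 26.3 50.0 ang(w side) 0.6 z [49.7 51.  52.8] n 2234
190 [-12.3  -0.6 200. ];198 [-22.8  -0.6 201.4];206 [13.7 -0.6 50.6];214 [ 7.6 -0.6 51.7];222 [ 5.1 -0.6 42.5];230 [ 5.6 -0.7 27.3];238 [ 5.4 -0.7 15.6];246 [ 5.7 -0.7  4.4];254 [ 5.1 -0.7 -3.7];262 [  5.   -0.7 -12. ];270 [  5.3  -0.7 -20. ];278 [  5.   -0.7 -26.2];286 [  5.1  -0.7 -32.3];294 [  1.9  -0.7 -33.2];302 [ -1.4  -0.7 -33.9];310 [ -6.1  -0.7 -32.8];318 [-197.5   -0.7  200.7];326 [-210.7   -0.7  200.5];clock 30.45 pos [ 568.7 -115.3  200.7] psi 7.29 zax [-0.001  0.    -1.   ] w 45.4 gf 62.0 ft [ 0.3 -0.6 -1.3] j [-0.2   0.42  0.16  1.31  0.    1.24]
shift [  3.   89.7 120.6] turn -0.002
```

View pics/w10.png

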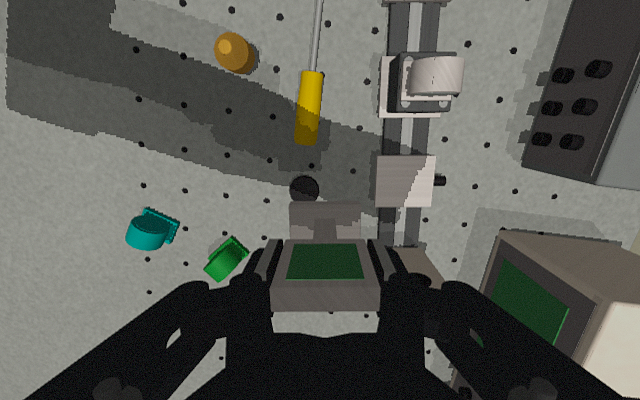

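Wrist view: filter upright in the grip (325,270), right carrier at (404,181), which measures (656.5,-101.6) mm.

servo_tool(commands=[[38,1,30,0,0],[38,1,30,0,0],[38,1,29,0,0],[38,0,0,35,0],[38,0,0,40,0],[38,0,0,30,0],[38,0,0,8,0],[38,0,0,0,0],[38,0,0,0,0],[38,0,0,0,0]])

```text
clock: 31.7
eef_pos: [0.658, -0.1012, 0.0901]
tool_rot: [0.66, 0.751, 0.001, 0.001]
ft_force: [-0.2, 0.5, -2.2]
grip_width: 0.0452
grasp_force: 62.5
```

```bash
python3 - <<'E'
from h import *
plan(656.8,-101,81,7.4)
E
```

```text
clock 31.7 pos [ 658.  -101.2   90.1] psi 7.38 zax [ 0.003 -0.    -1.   ] w 45.2 gf 62.5 ft [-0.2  0.5 -2.2] j [-0.15  0.66  0.26  1.17 -0.    1.29]
shift [ 0.4 -1.2  9.1] turn -0.0
```

servo_tool(commands=[[38,0.3,-0.7,4,0],[38,0,0,2,0],[38,0,0,1,0],[38,0,0,0.5,0],[38,0,0,0,0],[38,0,0,0,0]])

```text
clock: 32.45
eef_pos: [0.6562, -0.1009, 0.0807]
tool_rot: [0.66, 0.751, 0.0, 0.0]
ft_force: [-0.6, 0.2, -1.8]
grip_width: 0.0453
grasp_force: 62.5
```

```bash
python3 - <<'E'
from h import *
plan(656.8,-101,81,7.4)
E
```

```text
clock 32.45 pos [ 656.2 -100.9   80.7] psi 7.39 zax [ 0.  0. -1.] w 45.3 gf 62.5 ft [-0.6  0.2 -1.8] j [-0.15  0.66  0.24  1.15  0.    1.29]
shift [-0.2  0.5 -0.3] turn -0.0
```

servo_tool(commands=[[38,0,0.5,0.4,0],[38,0,0,0.4,0],[38,0,0,0,0]])

```text
clock: 32.83
eef_pos: [0.6568, -0.1009, 0.0803]
tool_rot: [0.66, 0.751, 0.0, 0.0]
ft_force: [-0.0, -0.8, 0.8]
grip_width: 0.0451
grasp_force: 62.7
```

servo_tool(commands=[[38,0,0,0.3,0],[38,0,0,0,0],[48,0,0,0,0],[60,0,0,0,0],[75,0,0,0,0],[85,0,0,0,0],[85,0,0,-20,0],[85,0,0,-45,0],[85,0,0,-45,0],[85,0,0,-15,0],[85,0,0,0,0],[85,0,0,0,0]])

```text
clock: 34.33
eef_pos: [0.6557, -0.1007, 0.2023]
tool_rot: [0.66, 0.751, -0.001, -0.002]
ft_force: [-0.1, 0.3, 0.1]
grip_width: 0.0845
grasp_force: 0.0
```

```bash
python3 - <<'E'
from h import *
o=pose();W,p=look("w11.png")
rect(W,.08,.12,c=(.6565,-.1016),r=.05,pr="frame")
rect(W,.024,.034,c=(.6565,-.1016),r=.05,pr="foot")
rect(W,.0165,.0235,c=(.6565,-.1016),r=.06,pr="carrier+knob")
rect(W,.067,.125,c=(.643,-.002),r=.04,pr="lens all")
rect(W,.055,.067,c=(.643,-.002),r=.045,pr="riser")
plan(500,-101,200,7.4)
E
```

```text
clock 34.33 pos [ 655.7 -100.7  202.3] psi 7.39 zax [-0.004  0.001 -1.   ] w 84.5 gf 0.0 ft [-0.1  0.3  0.1] j [-0.15  0.6   0.45  1.43 -0.    1.29]
frame c 655.7 -101.6 size 45.4 13.3 ang(w side) 7.4 z [ 85.3 112.5 114.1] n 1259
foot c 654.7 -94.8 size 49.3 18.6 ang(w side) 7.7 z [28.  29.1 30.5] n 672
carrier+knob c 663.6 -99.7 size 80.4 58.6 ang(w side) 6.8 z [17.9 19.2 20.5] n 1200
lens all c 641.8 -2.1 size 44.0 31.8 ang(w side) 7.3 z [ 71.9 106.3 110.6] n 2109
riser c 643.3 -2.5 size 50.0 49.0 ang(w side) 7.2 z [62.9 64.3 65.5] n 1131
clock 34.38 pos [ 655.5 -100.6  202. ] psi 7.39 zax [-0.004  0.001 -1.   ] w 84.8 gf 0.0 ft [-0.4  0.6 -0.3] j [-0.15  0.6   0.45  1.43  0.    1.29]
shift [  19.6 -154.3    2.7] turn -0.0
```

View pics/w11.png

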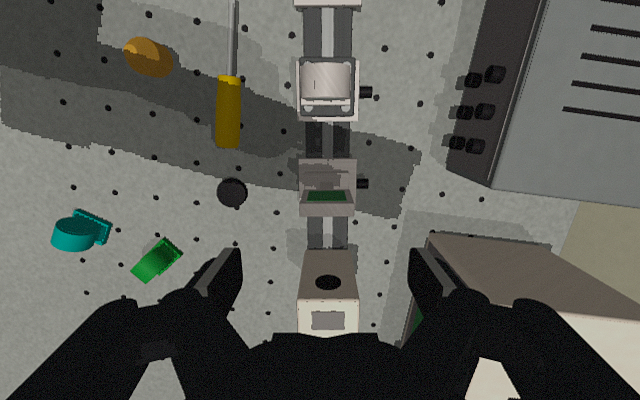

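All parts are placed within about 1.5 mm and square to the rail. The filter is at (327,190), the lens on the riser at (327,85), and the objective at (147,57), still standing. Handing in.

```bash
python3 -c "
from workcell import bot
print(bot.job_done())"
```

```text
the job is handed in; nothing more can be done
None
```

The light path is set up and handed in at about 34 s: iris on the lamp-side (left) carrier, lens on the riser on the middle carrier, filter on the detector-side (right) carrier, each within about 1.5 mm of centre and square to the rail, objective left standing.

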